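# Shim the seed tray's docking slot by feel

### The arm

A 6-joint arm with a two-finger parallel gripper is mounted at the origin on the work surface. World frame = base frame: x ahead of the robot, y to its left, z up, the work surface at z = 0. Lengths are in m, angles in rad, forces in N, time in s.
With the tool pointing down it reaches from about 0.225 to 0.875 m from the base axis. Payload 3.4 kg.
Tool frame: the origin (TCP) lies between the finger pads; the fingertips stand 8 mm ahead of it and the grasp point (between the pads) lies 11 mm behind it; z points along the fingers, y is the line along which they close (so a half turn about z gives the same grasp; the last joint's range is limited). The gripper opens to 85 mm and grips with 20 to 120 N. Pads are 22 mm wide; open, the fingers measure 114 mm over their backs; the gripper's body (76 mm by 85 mm) begins 54 mm behind the grasp point. The pads swing forward as they close: fully open they stand 13 mm farther back than shut.
Start: joints at [-1.44, 0.276, 1.505, -0, 1.361, -0.121], TCP at [0.143, -0.557, 0.239] pointing down, gripper open.
Joint ranges: [-2.89, 2.89], [-0.75, 2.08], [0.22, 2.7], [-1.18, 4.32], [0.11, 2.71], [-2.7, 2.7]. Speed limits (rad/s): [2.57, 2.57, 3.14, 3.14, 3.14, 3.14].

### API

Orientations are given as a unit quaternion [w, x, y, z].
In Python, from rig import manip gives the robot as it stands.
- The arm moves only by the tool move_arm, never from a script. Its argument "deltas" is a list that holds one entry, the list of rows, each a list of 5 numbers: the shift along the tool's x, y, z normalised to -1 to 1, where 1 is 80 cm, then the turn about the tool's z normalised to -1 to 1, where 1 is 120 degrees, then the closure, from -1 (fully open) to 1 (shut). In form: [[[tx, ty, tz, twist, grip], ...]]. A call has 1 to 12 rows; each row is the pose to reach, as a shift and turn from the pose commanded when the call began, along the tool's axes at that moment; what a row does not reach only later rows make up. A row lasts 1/10 s, in which the tool goes at most 50 mm and 8.59 degrees, less where a joint would pass 70% of its speed; a pose out of reach is approached as far as the arm can. A call with a number of a shift or a turn outside -1 to 1 is refused whole. A call with a gripper value outside its range is refused whole. The fingers move at their own pace and stop on an object; "squeeze" is the grip in N (left out, the last holds). Time passes only in rows, so rows that repeat a pose let the fingers close. It gives the time, the measured TCP pose, the force, the opening and the grip force at its end, in the units of the state.
- manip.get_state(): the state, without advancing time (a new reading comes with each control period).
- manip.get_image(name): name is "side" or "top" or "wrist"; returns the picture (384x512x3 uint8, red, green, blue); there is no depth.
- manip.camera_params(name): a dict with "fx", "fy", "cx", "cy" (pixels), "dist" ([k1, k2, p1, p2, k3] as OpenCV has them; the pictures are not rectified), "R" (3x3) and "t" (3): a world point X has camera coordinates R X + t; the wrist camera has in their place "tool_from_camera" (4x4, takes a point from camera to tool coordinates, whose origin is the TCP and whose axes are the flange's). Camera axes: x right, y down, z forward; pixel columns grow to the right and rows downward; lengths in m; the calibration is good to about 2 mm. A picture is of the moment at which its call begins: read the wrist's pose just before it. camera_params takes no time and is no camera call.
- manip.sign_off(): hands the job in; it is judged then, once.
The state is a dict: "clock": time; "qpos": joint angles; "qd": joint speeds; "effort": joint torques, N m; "position": TCP position; "ee_rot": TCP orientation; "contact_force": force on the tool from outside, world axes, zero at the start; "moment": the same for the moment, N m; "width": finger opening in m; "gripper_force": force on a finger pad.
Only numpy, scipy, OpenCV 4.12 (cv2) and the standard library are available. Lean on these libraries where they do the work, as an engineer would, in place of code of your own. Each camera call takes 0.05 s, during which the arm holds its last target. There are 200 camera calls.

### The job

The slot between the grey sprung shoe and the yellow stop beside the seed tray needs a packer. Holding them by the handle, try the packers from the cork mat until you find one whose blade slides into the slot with a definite drag (not loose, not jammed); leave it there firmly nipped by the shoe and pushed fully home, handle up against the mouth, with the other two standing upright on the cork mat. Leave the bottles, jar, pots and seed box where they are.

Things in the scene. Friction and masses are not known exactly. Their poses are not given: they have to be found in the camera images.
- bay: docking bay bolted to the table: white seed tray (54 mm high, seedlings to 80; x 12 to 167, y -12 to 123 mm) with a dark shoe housing (50 mm high) along its right. Origin on the table in the plane of the slot's mouth; x points into the slot (the way a blade is pushed in), y left, z up. A steel rail 12 mm high crosses behind the slot at x 125 to 145 mm
- mouth (a point): middle of the slot's left lip: bay x 0, y -60, z 25 mm, axes as the bay's. It runs 72 mm in, between grey shoe (left) and yellow stop (right), parallel to bay x; open in front, above and at the far end; floor = table (z 0), walls to 48 mm; slide the packer in 3 to 8 mm clear of the table. Over the first 24 mm each wall flares out by 8 mm as a lead-in
- shoe: grey sprung shoe, the slot's left wall, axes as the bay's. Origin on the table in the mouth plane on the line of its flat face (its y = 0 plane, x 24 to 72 mm; at rest at bay y -60 mm). A blade thicker than the gap pushes it to +y: 6 N at first, plus 0.8 N per mm, hard stop at 4.2 mm: drag 2 to 10 N, more in the lead-in. A thinner blade has no drag; one more than 4.2 mm thicker jams over 40 mm short of home
- stop: yellow end stop, the slot's right wall, rigid, bolted down, 50 mm high, axes as the bay's. Origin on the table in the mouth plane on the line of its flat face (its y = 0 plane); the block lies on its -y side. The gap from here to the resting shoe's face differs from run to run, 3.2 to 11.2 mm; at least one packer always fits with drag; where two do, either is right
- mat: cork mat, 190 (x) x 270 (y) x 4 mm thick, fixed flat on the table; origin at the centre of its underside. The three packers stand on it at the start, blades pointing roughly to its +x
- packer_green: loose packer, 0.2 kg, standing upright: green handle block (x 50, y 38, z 55 mm; one white bar on top) with a flat metal blade 6 mm thick (in y) standing out of its front to x = 110 mm, at z 8 to 42 mm, tip rounded. Origin: centre of the handle's underside; x along the blade, z up. Grasp the handle across its 38 mm. Fully home, the handle's front (x = 25 mm) meets the slot's mouth
- packer_blue: loose packer, 0.2 kg, standing upright: blue handle block (x 50, y 38, z 55 mm; two white bars on top) with a flat metal blade 9 mm thick (in y) standing out of its front to x = 110 mm, at z 8 to 42 mm, tip rounded. Origin: centre of the handle's underside; x along the blade, z up. Grasp the handle across its 38 mm. Fully home, the handle's front (x = 25 mm) meets the slot's mouth
- packer_red: loose packer, 0.2 kg, standing upright: red handle block (x 50, y 38, z 55 mm; three white bars on top) with a flat metal blade 12 mm thick (in y) standing out of its front to x = 110 mm, at z 8 to 42 mm, tip rounded. Origin: centre of the handle's underside; x along the blade, z up. Grasp the handle across its 38 mm. Fully home, the handle's front (x = 25 mm) meets the slot's mouth
- bottle_a: bystander, loose, to be left alone: amber bottle with black cap, 52 mm across, 150 mm tall. Origin at the centre of its underside
- bottle_b: bystander, loose, to be left alone: amber bottle with black cap, 52 mm across, 150 mm tall. Origin at the centre of its underside
- bottle_c: bystander, loose, to be left alone: amber bottle with black cap and a pale label, 48 mm across, 130 mm tall; stands just beyond the cork mat. Origin at the centre of its underside
- jar_d: bystander, loose, to be left alone: glass jar with steel lid, 66 mm across, 75 mm tall. Origin at the centre of its underside
- pot_e: bystander, loose, to be left alone: terracotta pot with a seedling, 62 mm across, 55 mm tall (leaves to 78 mm); stands just in front of the bay's white tray. Origin at the centre of its underside
- pot_f: bystander, loose, to be left alone: terracotta pot with a seedling, 62 mm across, 55 mm tall (leaves to 78 mm). Origin at the centre of its underside
- seedbox: bystander, loose, to be left alone: cardboard seed box, 90 x 60 x 50 mm tall. Origin at the centre of its underside

How it is judged:
On the way:
1. a packer, held by the fingers, is slid home (handle within 10 mm of the mouth) and the sprung shoe presses on its blade (((x of packer_green in the frame of bay between -0.035 and -0.015 m and y of packer_green in the frame of bay between -0.085 and -0.045 m and angle between the x axis of packer_green and the x axis of bay, either way round below 0.12 rad and angle between packer_green's own z axis and vertical below 0.12 rad and contact force between packer_green and shoe above 3 N and contact force between the fingers and packer_green above 1 N) or (x of packer_blue in the frame of bay between -0.035 and -0.015 m and y of packer_blue in the frame of bay between -0.085 and -0.045 m and angle between the x axis of packer_blue and the x axis of bay, either way round below 0.12 rad and angle between packer_blue's own z axis and vertical below 0.12 rad and contact force between packer_blue and shoe above 3 N and contact force between the fingers and packer_blue above 1 N) or (x of packer_red in the frame of bay between -0.035 and -0.015 m and y of packer_red in the frame of bay between -0.085 and -0.045 m and angle between the x axis of packer_red and the x axis of bay, either way round below 0.12 rad and angle between packer_red's own z axis and vertical below 0.12 rad and contact force between packer_red and shoe above 3 N and contact force between the fingers and packer_red above 1 N))), for 0.2 s.
At the end, for the whole second after the job is handed in: one packer stands in the slot, its handle within 10 mm of the mouth, parallel to the slot within 0.12 rad, upright within 0.12 rad, the shoe pressing on it with more than 3 N; the two others stand upright (within 0.1 rad) and at rest on the cork mat (((x of packer_green in the frame of bay between -0.035 and -0.015 m and y of packer_green in the frame of bay between -0.085 and -0.045 m and angle between the x axis of packer_green and the x axis of bay, either way round below 0.12 rad and angle between packer_green's own z axis and vertical below 0.12 rad and contact force between packer_green and shoe above 3 N and linear speed of each of packer_green, packer_blue, packer_red below 0.02 m/s and x of packer_blue in the frame of mat between -0.1 and 0.1 m and y of packer_blue in the frame of mat between -0.14 and 0.14 m and angle between each of packer_blue, packer_red's own z axis and vertical below 0.1 rad and contact force between each of packer_blue, packer_red and mat above 0.3 N and x of packer_red in the frame of mat between -0.1 and 0.1 m and y of packer_red in the frame of mat between -0.14 and 0.14 m) or (x of packer_blue in the frame of bay between -0.035 and -0.015 m and y of packer_blue in the frame of bay between -0.085 and -0.045 m and angle between the x axis of packer_blue and the x axis of bay, either way round below 0.12 rad and angle between packer_blue's own z axis and vertical below 0.12 rad and contact force between packer_blue and shoe above 3 N and linear speed of each of packer_blue, packer_green, packer_red below 0.02 m/s and x of packer_green in the frame of mat between -0.1 and 0.1 m and y of packer_green in the frame of mat between -0.14 and 0.14 m and angle between each of packer_green, packer_red's own z axis and vertical below 0.1 rad and contact force between each of packer_green, packer_red and mat above 0.3 N and x of packer_red in the frame of mat between -0.1 and 0.1 m and y of packer_red in the frame of mat between -0.14 and 0.14 m) or (x of packer_red in the frame of bay between -0.035 and -0.015 m and y of packer_red in the frame of bay between -0.085 and -0.045 m and angle between the x axis of packer_red and the x axis of bay, either way round below 0.12 rad and angle between packer_red's own z axis and vertical below 0.12 rad and contact force between packer_red and shoe above 3 N and linear speed of each of packer_red, packer_green, packer_blue below 0.02 m/s and x of packer_green in the frame of mat between -0.1 and 0.1 m and y of packer_green in the frame of mat between -0.14 and 0.14 m and angle between each of packer_green, packer_blue's own z axis and vertical below 0.1 rad and contact force between each of packer_green, packer_blue and mat above 0.3 N and x of packer_blue in the frame of mat between -0.1 and 0.1 m and y of packer_blue in the frame of mat between -0.14 and 0.14 m))); the robot touches nothing.
It fails at once if a bystander is moved more than 30 mm or tipped (distance of any of bottle_a, bottle_b, bottle_c, jar_d, pot_e, pot_f, seedbox from where it was at the start of the episode above 0.03 m or angle between any of bottle_a, bottle_b, bottle_c, jar_d, pot_e, pot_f, seedbox's own z axis and vertical above 0.5 rad).
It also fails if it takes over 72 s, if anything falls off the work surface, if the arm or the gripper's body presses on something with over 40 N, if the wrist force passes 120 N, or if a joint passes its speed limit or range.

## Working session

There is one attempt and no reset: what is moved stays moved. The work goes in short steps, Python scripts to look and compute and a tool call to move; the robot and the scene stay as the last step left them, time stands still between calls to the robot, and variables do not carry over. Pictures are saved under pics/ and viewed, at most 10 in all, crops included, and the job is handed in when it is done.

Besides the shell and the picture viewer there is one more tool, called as a command line: name --argument value ..., lists and objects as JSON in quotes. move_arm: Moves the arm, as the interface text tells. Scaled input: -1 to 1 covers 80 cm each way for a shift and 120 degrees each way for a turn. Its arguments: {"type":"object","properties":{"deltas":{"type":"array","items":{"type":"array","items":{"type":"array","items":{"type":"number","minimum":-1,"maximum":1}}}},"squeeze":{"type":"number"}},"required":["deltas"]}

```bash
mkdir -p pics
cat > look.py <<'E'
import sys,cv2
from rig import manip
def save(n,f):
    cv2.imwrite('pics/'+f,cv2.cvtColor(manip.get_image(n),cv2.COLOR_RGB2BGR))
E
python3 - <<'E'
from look import *
s=manip.get_state();print(s)
for n in('top','side','wrist'):
    print(n,manip.camera_params(n)); 
a=manip.get_image('top');cv2.imwrite('pics/top.png',cv2.resize(a[:,:,::-1],(800,600),interpolation=cv2.INTER_CUBIC))
save('side','side.png')
E
```

```text
{'clock': 0.0, 'qpos': array([-1.43997030e+00,  2.76605172e-01,  1.50613744e+00,  2.99070608e-05,
        1.36070395e+00, -1.20991499e-01]), 'qd': array([-0.00111345, -0.0003701 , -0.00041135, -0.00116101,  0.00205017,
       -0.00032208]), 'effort': array([ 7.48985749e-04, -4.16766787e+01, -2.45802820e+01, -2.43775703e-04,
        1.09073470e-02, -2.33024053e-06]), 'position': array([ 0.14321158, -0.55634791,  0.23843218]), 'ee_rot': array([-9.27016954e-04,  9.92083925e-01,  1.25573192e-01,  1.00635845e-05]), 'contact_force': array([ 0.74053773,  0.91196281, -0.11447195]), 'moment': array([ 0.01663421,  0.01966675, -0.034469  ]), 'gripper_force': 0.0, 'width': 0.08546735759607248}
top {'fx': 355.6098239343275, 'fy': 355.6098239343275, 'cx': 254.57483775060302, 'cy': 194.45588588103232, 'dist': array([-0.09248328,  0.        ,  0.        ,  0.        ,  0.        ]), 'R': array([[-0.02629186, -0.99955289, -0.01423935],
       [-0.9891703 ,  0.02807104, -0.14406294],
       [ 0.14439824,  0.01029746, -0.98946607]]), 't': array([0.02352033, 0.58035357, 0.97099893])}
side {'fx': 411.719
[... 212 characters left out ...]
01256418],
       [-0.40007097,  0.48513261, -0.77755358],
       [ 0.47918772, -0.61247576, -0.62869116]]), 't': array([0.44465947, 0.24768514, 1.03294385])}
wrist {'fx': 274.1841984155809, 'fy': 274.1841984155809, 'cx': 257.9582668478393, 'cy': 196.62428934736317, 'dist': array([0.0131324, 0.       , 0.       , 0.       , 0.       ]), 'tool_from_camera': array([[-1.18898421e-03, -9.61195642e-01, -2.75865048e-01,
         7.00097914e-02],
       [ 9.99999249e-01, -1.22443893e-03, -4.37096006e-05,
         1.03049236e-03],
       [-2.95766426e-04, -2.75864893e-01,  9.61196376e-01,
        -1.34211212e-01],
       [ 0.00000000e+00,  0.00000000e+00,  0.00000000e+00,
         1.00000000e+00]])}
```

View pics/top.png

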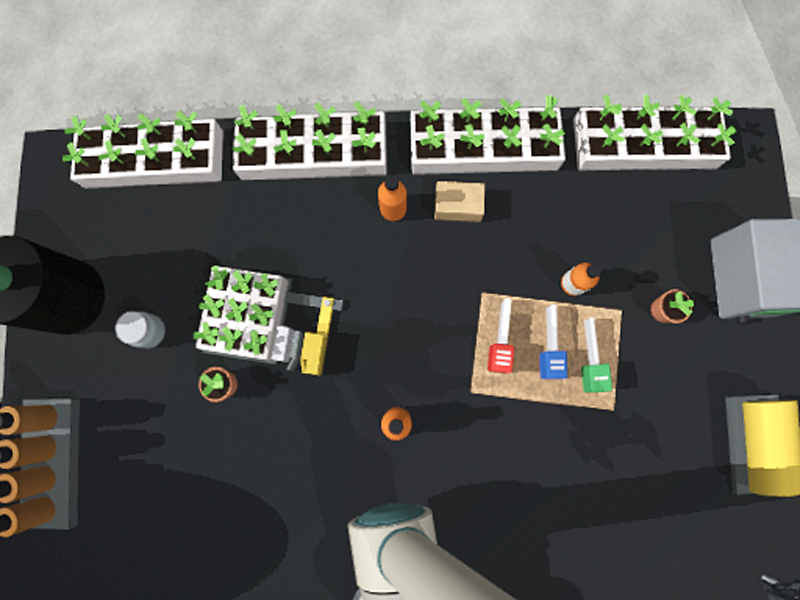

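The top view shows the packers on the mat: red at (502,357), blue at (553,363) and green at (597,378), with blades pointing up the image. The bay is at left, with its slot mouth near (300,370) facing the robot. A bottle stands at (396,424). I'll zoom in on the two areas.

Run:
```python
import cv2,numpy as np
a=cv2.imread('pics/top.png') 
b=a[255:395,190:360]; m=a[285:415,465:630]
c=np.hstack([cv2.resize(b,(400,330),interpolation=cv2.INTER_CUBIC),cv2.resize(m,(400,330),interpolation=cv2.INTER_CUBIC)])
s=cv2.imread('pics/side.png');
cv2.imwrite('pics/z.png',c)
```

```text
(no output)
```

View pics/z.png

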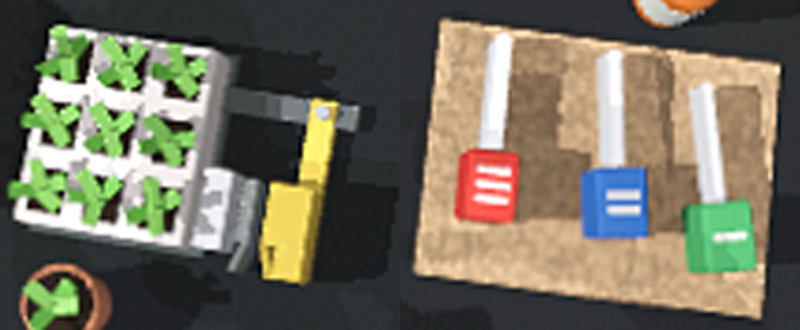

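View pics/side.png

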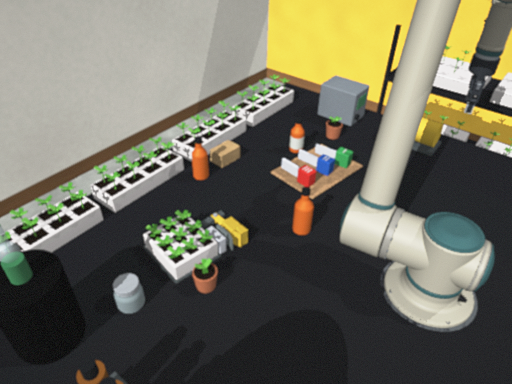

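The zoomed crops show the shoe (grey) at (235,225) and the yellow stop at (290,235) with the slot between them. The three handles and mat corners are also clear. The side view confirms all packers are upright. Next I compute world estimates.

```bash
cat >> look.py <<'E'
import numpy as np
from scipy.spatial.transform import Rotation as Rn
def Rq(q): return Rn.from_quat([q[1],q[2],q[3],q[0]]).as_matrix()
def cam(n,pose=None):
    p=manip.camera_params(n); K=np.array([[p['fx'],0,p['cx']],[0,p['fy'],p['cy']],[0,0,1.]])
    if n!='wrist': return K,p['dist'],p['R'],p['t']
    pos,q=pose; T=np.eye(4);T[:3,:3]=Rq(q);T[:3,3]=pos
    M=np.linalg.inv(T@p['tool_from_camera']); return K,p['dist'],M[:3,:3],M[:3,3]
def unproj(c,uv,z):
    K,d,R,t=c; u=cv2.undistortPoints(np.array(uv,float).reshape(-1,1,2),K,d).reshape(-1,2)
    r=np.c_[u,np.ones(len(u))]@R; C=-R.T@t
    return C+r*((np.asarray(z)-C[2])/r[:,2])[:,None]
E
python3 - <<'E'
from look import *
np.set_printoptions(precision=4,suppress=True)
c=cam('top'); print('C',-c[2].T@c[3])
def L(p): p=np.array(p,float); return ((p/[2.353,2.357]+[190,255])+.5)*.64-.5
def Rr(p): p=np.array(p,float)-[400,0]; return ((p/[2.424,2.538]+[465,285])+.5)*.64-.5
print('mat',unproj(c,Rr([[441,20],[780,65],[763,318],[415,272]]),[.004]*4))
print('handle tops r,b,g',unproj(c,Rr([[494,185],[622,203],[728,236]]),[.059]*3))
print('tips',unproj(c,Rr([[501,38],[609,55],[702,88]]),[.046]*3))
print('shoe mouth edge, stop corners',unproj(c,L([[238,272],[262,275],[305,283],[270,182],[318,185]]),[.05]*5))
print('tray TL,TR,BR,BL',unproj(c,L([[57,25],[220,48],[185,245],[15,218]]),[.054]*4))
E
```

```text
C [ 0.4345 -0.0028  1.0447]
mat [[ 0.6034 -0.1517  0.004 ]
 [ 0.5617 -0.4184  0.004 ]
 [ 0.3749 -0.3906  0.004 ]
 [ 0.4176 -0.1232  0.004 ]]
handle tops r,b,g [[ 0.4768 -0.1771  0.059 ]
 [ 0.4613 -0.2706  0.059 ]
 [ 0.4357 -0.3479  0.059 ]]
tips [[ 0.5822 -0.1902  0.046 ]
 [ 0.5676 -0.2711  0.046 ]
 [ 0.5417 -0.3403  0.046 ]]
shoe mouth edge, stop corners [[0.4651 0.2022 0.05  ]
 [0.4624 0.1838 0.05  ]
 [0.4556 0.151  0.05  ]
 [0.5332 0.1773 0.05  ]
 [0.5299 0.1403 0.05  ]]
tray TL,TR,BR,BL [[0.6607 0.3455 0.054 ]
 [0.6381 0.2156 0.054 ]
 [0.4863 0.2421 0.054 ]
 [0.5099 0.3755 0.054 ]]
```

move_arm --deltas '[[[0.437, -0.258, 0.08, 0.12, -0.4], [0.437, -0.258, 0.08, 0.12, -0.4], [0.437, -0.258, 0.08, 0.12, -0.4], [0.437, -0.258, 0.08, 0.12, -0.4], [0.437, -0.258, 0.08, 0.12, -0.4], [0.437, -0.258, 0.08, 0.12, -0.4], [0.437, -0.258, 0.08, 0.12, -0.4], [0.437, -0.258, 0.08, 0.12, -0.4], [0.437, -0.258, 0.08, 0.12, -0.4], [0.437, -0.258, 0.08, 0.12, -0.4], [0.437, -0.258, 0.08, 0.12, -0.4], [0.437, -0.258, 0.08, 0.12, -0.4]]]'

```text
clock: 1.3
position: [0.4295, -0.2712, 0.1755]
ee_rot: [0.0, 1.0, -0.001, -0.0]
contact_force: [-0.2, -0.0, -1.1]
width: 0.0599
gripper_force: 0.0
```

Run:
```python
from look import *
s=manip.get_state();print(s['clock'],s['position'],s['ee_rot'],s['width'])
save('wrist','w1.png')
np.savez('pics/w1.npz',p=s['position'],q=s['ee_rot'])
```

```text
1.3 [ 0.42953446 -0.27124271  0.17547732] [ 4.14161432e-04  9.99999692e-01 -6.49552885e-04 -1.52070532e-04] 0.059850120829246345
```

View pics/w1.png

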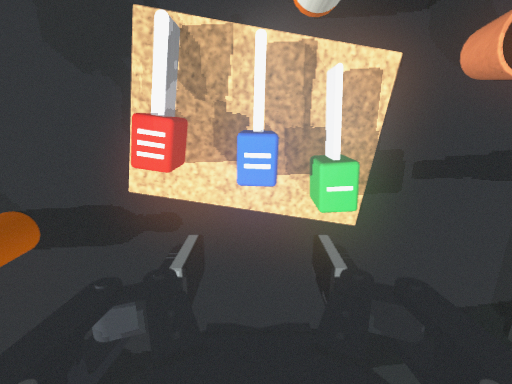

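Run:
```python
from look import *
np.set_printoptions(precision=4,suppress=True)
d=np.load('pics/w1.npz');c=cam('wrist',(d['p'],d['q']))
b=unproj(c,[[151,144],[257,161],[340,188]],[.059]*3)
t=unproj(c,[[160,14],[261,32],[334,68]],[.046]*3)
s=unproj(c,[[158,110],[258,128],[333,155]],[.046]*3)
print(b,t,s); e=t-s;print(np.degrees(np.arctan2(e[:,1],e[:,0])))
e=t-b;print(np.degrees(np.arctan2(e[:,1],e[:,0])),np.linalg.norm(e[:,:2],axis=1))
# colour-based top-face outline
a=cv2.imread('pics/w1.png');h=cv2.cvtColor(a,cv2.COLOR_BGR2HSV)
for n,lo,hi in(('b',105,130),('g',50,80),('r',0,6)):
    m=((h[...,0]>=lo)&(h[...,0]<=hi)&(h[...,1]>150)&(h[...,2]>60)).astype(np.uint8);m[230:]=0
    m=cv2.morphologyEx(m,3,np.ones((9,9)));k,l,st,ce=cv2.connectedComponentsWithStats(m);i=1+st[1:,4].argmax()
    print(n,st[i],ce[i],cv2.minAreaRect(np.argwhere(l==i)[:,::-1].astype(np.float32)))
print(unproj(c,[[133,6],[401,52],[355,224],[129,191]],[.004]*4))
```

```text
[[ 0.4773 -0.1763  0.059 ]
 [ 0.4618 -0.2715  0.059 ]
 [ 0.4361 -0.3496  0.059 ]] [[ 0.5829 -0.191   0.046 ]
 [ 0.5697 -0.2753  0.046 ]
 [ 0.5415 -0.3395  0.046 ]] [[ 0.5068 -0.1811  0.046 ]
 [ 0.4907 -0.2725  0.046 ]
 [ 0.4654 -0.3443  0.046 ]]
[-7.3792 -1.9891  3.6438]
[-7.9289 -1.9893  5.5026] [0.1066 0.1079 0.106 ]
b [ 238  134   38   40 1068] [258.3099 149.3483] ((256.5, 153.5), (39.0, 37.0), 90.0)
g [330 165  27  47 719] [346.9541 192.7149] ((343.0, 188.0), (46.0, 26.0), 90.0)
r [ 131  113   56   60 2908] [157.5371 142.0141] ((157.77410888671875, 142.6624298095703), (55.216461181640625, 57.35387420654297), 4.085616588592529)
[[ 0.6026 -0.1529  0.004 ]
 [ 0.5623 -0.416   0.004 ]
 [ 0.3777 -0.388   0.004 ]
 [ 0.4192 -0.1242  0.004 ]]
```

The wrist view shows all three packers upright on the mat, with bars at red (151,144), blue (257,161) and green (340,188). The positions agree with the top view. Next I look at the slot from close by.

move_arm --deltas '[[[0, -0.05, -0.04, 0, -0.4], [-0.005, -0.589, -0.04, 0.083, -0.4], [-0.005, -0.589, -0.04, 0.083, -0.4], [-0.005, -0.589, -0.04, 0.083, -0.4], [-0.005, -0.589, -0.04, 0.083, -0.4], [-0.005, -0.589, -0.04, 0.083, -0.4], [-0.005, -0.589, -0.04, 0.083, -0.4], [-0.005, -0.589, -0.04, 0.083, -0.4], [-0.005, -0.589, 0.03, 0.083, -0.4], [-0.005, -0.589, 0.08, 0.083, -0.4], [-0.005, -0.589, 0.08, 0.083, -0.4], [-0.005, -0.589, 0.08, 0.083, -0.4]]]'

```text
clock: 2.55
position: [0.4238, 0.2011, 0.1083]
ee_rot: [0.001, 0.996, -0.086, -0.003]
contact_force: [0.0, -1.1, 0.3]
width: 0.0597
gripper_force: 0.0
```

Run:
```python
from look import *
s=manip.get_state();print(s['clock'],s['position'],s['ee_rot'],s['width'])
save('wrist','w2.png')
np.savez('pics/w2.npz',p=s['position'],q=s['ee_rot'])
a=cv2.imread('pics/w2.png')[80:260,140:380]
cv2.imwrite('pics/w2z.png',cv2.resize(a,(800,600),interpolation=cv2.INTER_CUBIC))
```

```text
2.55 [0.42382802 0.20111228 0.10825441] [ 0.00125086  0.99627675 -0.08613824 -0.00335908] 0.05967392560099169
```

View pics/w2z.png

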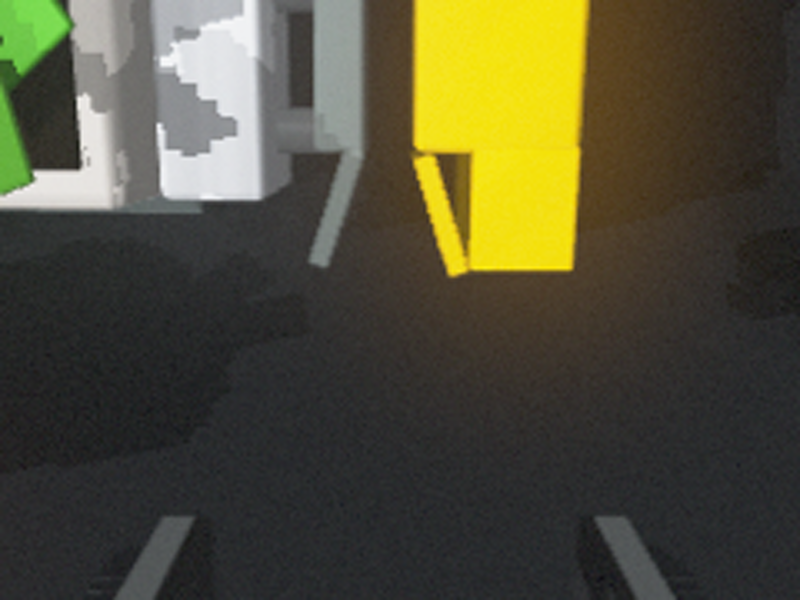

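The shoe's top edge is at crop x≈365 and the stop's at x≈414 (flat part, rows 0–150). The flared tips are at (320,265) and (457,275).

Run:
```python
from look import *
np.set_printoptions(precision=4,suppress=True)
d=np.load('pics/w2.npz');c=cam('wrist',(d['p'],d['q']))
f=lambda p:(np.array(p,float)+.5)/3.3333-.5+[140,80]
P=unproj(c,f([[365,5],[364,145],[327,268],[414,5],[415,148],[451,276],[575,270]]),[.048,.048,.048,.05,.05,.048,.05]); print(P)
for y in(-9,-10,-11):
    r=np.radians(y); ex=np.array([np.cos(r),np.sin(r)]);ey=np.array([-ex[1],ex[0]]);Q=P[:,:2]-[.476,.255]
    print(y,np.c_[Q@ex,Q@ey]*1000)
# subpixel column gradients
g=cv2.imread('pics/w2.png').astype(int); print(g[95,240:275].tolist());
```

```text
[[0.5163 0.1896 0.048 ]
 [0.4903 0.1947 0.048 ]
 [0.4668 0.207  0.048 ]
 [0.5145 0.1802 0.05  ]
 [0.488  0.1845 0.05  ]
 [0.4606 0.1813 0.048 ]
 [0.4576 0.1554 0.05  ]]
-9 [[  50.0736  -58.2551]
 [  23.5725  -57.3626]
 [  -1.5467  -48.8316]
 [  49.6939  -67.8309]
 [  22.8607  -67.7565]
 [  -3.7094  -75.2218]
 [  -2.5679 -101.2338]]
-10 [[  51.0826  -57.3723]
 [  24.57    -56.9425]
 [  -0.6943  -48.8512]
 [  50.8702  -66.9533]
 [  24.0397  -67.3472]
 [  -2.3961  -75.2751]
 [  -0.8007 -101.2632]]
-11 [[  52.0761  -56.4721]
 [  25.5601  -56.505 ]
 [   0.1584  -48.8558]
 [  52.0309  -66.0553]
 [  25.2114  -66.9174]
 [  -1.082   -75.3054]
 [   0.9667 -101.2617]]
[[156, 160, 152], [156, 160, 153], [155, 162, 152], [155, 161, 151], [153, 159, 152], [153, 160, 151], [156, 160, 152], [147, 152, 145], [118, 123, 121], [76, 85, 89], [60, 70, 81], [48, 66, 75], [47, 64, 76], [45, 61, 75], [49, 65, 78], [47, 65, 79], [49, 66, 81], [44, 64, 79], [50, 68, 86], [47, 66, 84], [44, 65, 83], [43, 66, 82], [41, 68, 86], [41, 87, 109], [31, 157, 192], [38, 219, 241], [34, 230, 245], [29, 228, 245], [31, 228, 245], [31, 227, 244], [28, 227, 244], [30, 228, 245], [25, 228, 244], [11, 226, 244], [29, 229, 245]]
```

The gap is about 10 mm (±1), so red (12 mm) is the one that drags; blue (9 mm) would be loose or marginal. I'll go for red.

move_arm --deltas '[[[0, 0, -0.06, 0, -0.4], [0, 0.0, -0.115, 0, -0.4], [0.144, 0.454, -0.115, -0.02, -0.4], [0.144, 0.454, -0.115, -0.02, -0.4], [0.144, 0.454, -0.115, -0.02, -0.4], [0.144, 0.454, -0.115, -0.02, -0.4], [0.144, 0.454, -0.115, -0.02, -0.4], [0.144, 0.454, -0.115, -0.02, -0.4], [0.144, 0.454, -0.115, -0.02, -0.4], [0.144, 0.454, -0.115, -0.02, -0.4], [0.144, 0.454, -0.115, -0.02, -0.4], [0.144, 0.454, -0.05, -0.02, -0.4]]]'

```text
clock: 3.8
position: [0.4819, -0.1819, 0.1601]
ee_rot: [0.004, 0.998, -0.068, 0.008]
contact_force: [1.3, -0.1, -0.5]
width: 0.0595
gripper_force: 0.0
```

move_arm --deltas '[[[0, 0, 0, 0, -0.4], [0, 0, 0, 0, -0.4], [0, 0, 0, 0, -0.4]]]'

```text
clock: 4.1
position: [0.4781, -0.177, 0.1557]
ee_rot: [0.001, 0.998, -0.066, 0.002]
contact_force: [0.0, -0.1, 0.1]
width: 0.0596
gripper_force: 0.0
```

move_arm --deltas '[[[-0.003, 0, 0.04, 0, -0.4], [-0.003, 0, 0.08, 0, -0.4], [-0.003, 0, 0.11, 0, -0.4], [-0.003, 0, 0.135, 0, -0.4], [-0.003, 0, 0.15, 0, -0.4], [-0.003, 0, 0.156, 0, -0.4], [-0.003, 0, 0.156, 0, -0.4], [-0.003, 0, 0.156, 0, 0.2], [-0.003, 0, 0.156, 0, 0.4], [-0.003, 0, 0.156, 0, 0.4], [-0.003, 0, 0.156, 0, 0.4], [-0.003, 0, 0.156, 0, 0.4]]]' --squeeze 60

```text
clock: 5.3
position: [0.4758, -0.1765, 0.03]
ee_rot: [0.001, 0.998, -0.066, 0.002]
contact_force: [-0.3, 0.9, 6.2]
width: 0.0376
gripper_force: 61.0
```

move_arm --deltas '[[[0, 0, -0.03, 0, 0.4], [0, 0, -0.09, 0, 0.4], [0, 0, -0.15, 0, 0.4], [0, 0, -0.21, 0, 0.4], [0, 0, -0.25, 0, 0.4], [-0.03, -0.058, -0.25, 0.02, 0.4], [-0.06, -0.116, -0.25, 0.02, 0.4], [-0.09, -0.174, -0.25, 0.02, 0.4], [-0.12, -0.232, -0.25, 0.02, 0.4], [-0.15, -0.29, -0.25, 0.02, 0.4], [-0.18, -0.35, -0.25, 0.02, 0.4], [-0.21, -0.41, -0.25, 0.02, 0.4]]]'

```text
clock: 6.5
position: [0.3557, 0.1551, 0.2287]
ee_rot: [-0.0, 0.996, -0.087, 0.0]
contact_force: [1.1, -0.0, -2.1]
width: 0.0373
gripper_force: 60.9
```

move_arm --deltas '[[[-0.027, -0.055, 0, 0, 0.4], [-0.027, -0.055, 0, 0, 0.4], [-0.027, -0.055, 0, 0, 0.4], [-0.027, -0.055, 0, 0, 0.4]]]'

```text
clock: 6.9
position: [0.3435, 0.1999, 0.2284]
ee_rot: [0.001, 0.996, -0.087, 0.0]
contact_force: [-0.5, 0.5, -1.6]
width: 0.0376
gripper_force: 61.1
```

move_arm --deltas '[[[-0.0115, -0.0203, 0.05, 0, 0.4], [-0.0115, -0.0203, 0.1, 0, 0.4], [-0.0115, -0.0203, 0.15, 0, 0.4], [-0.0115, -0.0203, 0.19, 0, 0.4], [-0.0115, -0.0203, 0.22, 0, 0.4], [-0.0115, -0.0203, 0.235, 0, 0.4], [-0.0115, -0.0203, 0.244, 0, 0.4], [-0.0115, -0.0203, 0.246, 0, 0.4], [-0.0115, -0.0203, 0.246, 0, 0.4], [-0.0115, -0.0203, 0.246, 0, 0.4]]]'

```text
clock: 7.9
position: [0.3381, 0.2183, 0.0324]
ee_rot: [-0.0, 0.996, -0.087, 0.001]
contact_force: [-0.0, 0.8, -2.2]
width: 0.0374
gripper_force: 61.1
```

Run:
```python
from look import *
s=manip.get_state();print(s['clock'],s['position'],s['ee_rot'],s['width'])
save('wrist','w3.png')
np.savez('pics/w3.npz',p=s['position'],q=s['ee_rot'])
```

```text
7.9 [0.33810273 0.21825181 0.03237507] [-3.70174830e-04  9.96209750e-01 -8.69786956e-02  8.38303008e-04] 0.03741502879398549
```

View pics/w3.png

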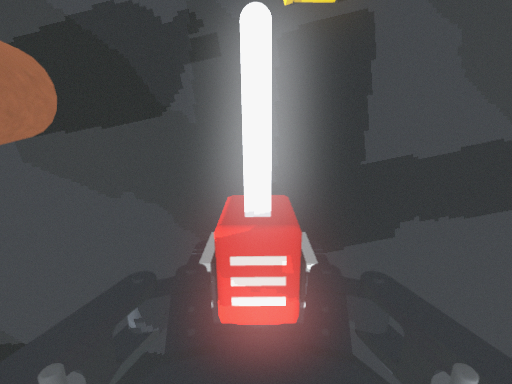

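Run:
```python
from look import *
np.set_printoptions(precision=2,suppress=True)
d=np.load('pics/w3.npz');c=cam('wrist',(d['p'],d['q']))
P=unproj(c,[[256,4],[240,20],[271,20],[245,200],[271.5,200],[284,2],[335,1],[257.5,281]],[.0475]*5+[.05,.05,.0605])
r=np.radians(-10); ex=np.array([np.cos(r),np.sin(r)]);ey=np.array([-ex[1],ex[0]])
for q in list(P[:,:2])+[d['p'][:2]]: print(q*1000,np.array([(q-[.476,.255])@ex,(q-[.476,.255])@ey])*1000)
a=cv2.imread('pics/w3.png');print(a[2,276:345:3].tolist())
```

```text
[447.64 198.67] [-18.15 -60.4 ]
[443.57 205.58] [-23.36 -54.3 ]
[441.51 193.97] [-23.37 -66.09]
[373.08 217.1 ] [-94.78 -55.19]
[370.98 205.27] [-94.78 -67.21]
[445.61 188.6 ] [-18.4  -70.67]
[442.61 170.22] [-18.16 -89.29]
[339.22 217.33] [-128.16  -60.85]
[338.1  218.25] [-129.42  -60.14]
[[109, 109, 107], [110, 109, 109], [107, 108, 108], [88, 245, 247], [89, 197, 223], [84, 186, 215], [90, 115, 123], [87, 129, 142], [86, 133, 147], [83, 143, 159], [86, 145, 162], [83, 140, 160], [80, 146, 168], [73, 168, 196], [73, 166, 192], [73, 167, 190], [70, 163, 186], [69, 159, 184], [71, 158, 182], [70, 129, 143], [76, 81, 85], [77, 80, 85], [78, 81, 85]]
```

The packer is held straight, with the blade tip at (256,4) and its width measuring 12 mm. The blade centreline is within 1 mm of the planned line, so I insert.

move_arm --deltas '[[[0.02, 0.0006, 0, 0, 0.4], [0.035, 0.0006, 0, 0, 0.4], [0.045, 0.0006, 0, 0, 0.4], [0.052, 0.0006, 0, 0, 0.4], [0.059, 0.0006, 0, 0, 0.4], [0.066, 0.0006, 0, 0, 0.4], [0.073, 0.0006, 0, 0, 0.4], [0.08, 0.0006, 0, 0, 0.4]]]'

```text
clock: 8.75
position: [0.3952, 0.2068, 0.0305]
ee_rot: [0.001, 0.996, -0.087, -0.005]
contact_force: [-8.3, 5.2, -1.9]
width: 0.0376
gripper_force: 61.3
```

move_arm --deltas '[[[0.012, 0, -0.001, 0, 0.4], [0.019, 0, -0.001, 0, 0.4], [0.026, 0, -0.001, 0, 0.4], [0.033, 0, -0.001, 0, 0.4], [0.04, 0, -0.001, 0, 0.4], [0.046, 0, -0.001, 0, 0.4], [0.046, 0, -0.001, 0, 0.4]]]'

```text
clock: 9.45
position: [0.4322, 0.201, 0.0311]
ee_rot: [0.0, 0.996, -0.088, -0.005]
contact_force: [-6.6, 4.8, -3.7]
width: 0.0374
gripper_force: 61.0
```

Drag is a steady 7 N or so, so this is the right fit. I push the last few millimetres until the handle meets the mouth.

move_arm --deltas '[[[0.004, 0, 0, 0, 0.4], [0.007, 0, 0, 0, 0.4], [0.01, 0, 0, 0, 0.4], [0.01, 0, 0, 0, 0.4], [0.01, 0, 0, 0, 0.4]]]'

```text
clock: 9.95
position: [0.4369, 0.2002, 0.031]
ee_rot: [-0.0, 0.996, -0.088, -0.007]
contact_force: [-12.1, 7.8, 0.8]
width: 0.0374
gripper_force: 61.6
```

Run:
```python
from look import *
s=manip.get_state();print(s['clock'],s['position'],s['contact_force'])
a=manip.get_image('wrist')[:,:,::-1];t=manip.get_image('top')[:,:,::-1]
t=cv2.resize(t[150:280,110:240],(384,384),interpolation=cv2.INTER_CUBIC)
cv2.imwrite('pics/w4.png',np.hstack([a[:,60:460],t]))
```

```text
9.95 [0.43691463 0.20019016 0.03100833] [-12.08981452   7.835648     0.79761436]
```

View pics/w4.png

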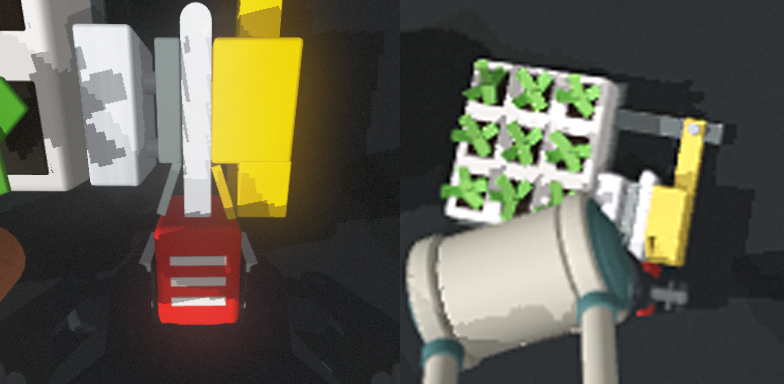

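The blade sits between shoe and stop, and the handle front (rows ~200–235) is at about the mouth (row ~217). The force rose to 14 N, so I push slightly more to confirm that it is seated.

move_arm --deltas '[[[0.003, 0, 0, 0, 0.4], [0.006, 0, 0, 0, 0.4], [0.006, 0, 0, 0, 0.4], [0.006, 0, 0, 0, 0.4]]]'

```text
clock: 10.45
position: [0.4371, 0.2002, 0.0311]
ee_rot: [-0.0, 0.996, -0.089, -0.012]
contact_force: [-21.9, 13.3, 10.5]
width: 0.0375
gripper_force: 62.7
```

It is seated: the tool stalled while the force rose. I relax the push, lower the packer the ~4 mm to the table, release, and rise.

move_arm --deltas '[[[-0.005, 0, 0, 0, 0.4], [-0.008, 0, 0.002, 0, 0.4], [-0.008, 0, 0.004, 0, 0.4], [-0.008, 0, 0.006, 0, 0.4], [-0.008, 0, 0.006, 0, 0.4]]]'

```text
clock: 10.95
position: [0.437, 0.2003, 0.0276]
ee_rot: [-0.0, 0.996, -0.088, -0.005]
contact_force: [-12.3, 6.2, 11.0]
width: 0.0376
gripper_force: 62.5
```

move_arm --deltas '[[[0, 0, 0.001, 0, 0.4], [0, 0, 0.001, 0, 0.2], [0, 0, 0.001, 0, -0.1], [0, 0, 0.001, 0, -0.4], [0, 0, 0.001, 0, -0.4], [0, 0, 0, 0, -0.4], [0, 0, -0.02, 0, -0.4], [0, 0, -0.06, 0, -0.4], [0, 0, -0.11, 0, -0.4], [-0.02, 0, -0.14, 0, -0.4], [-0.05, 0, -0.14, 0, -0.4], [-0.05, 0, -0.14, 0, -0.4]]]'

```text
clock: 12.15
position: [0.4009, 0.2062, 0.1403]
ee_rot: [0.0, 0.996, -0.086, -0.0]
contact_force: [-0.7, -0.4, -0.5]
width: 0.0596
gripper_force: 0.0
```

Run:
```python
from look import *
s=manip.get_state();print(s['clock'],s['position'],s['contact_force'],s['width'])
save('wrist','w5.png');np.savez('pics/w5.npz',p=s['position'],q=s['ee_rot'])
```

```text
12.15 [0.40090728 0.20616304 0.1403374 ] [-0.70963448 -0.37964466 -0.46383503] 0.05964658054124349
```

View pics/w5.png

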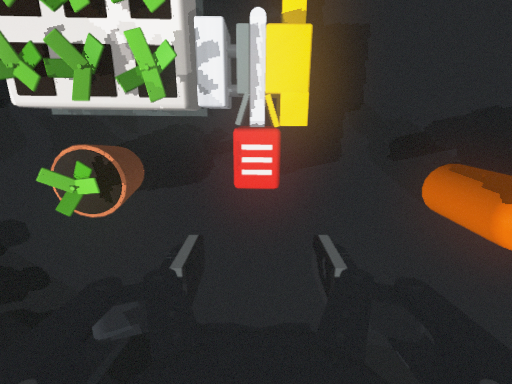

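Red sits in the slot with its handle front (row ~126) flush with the stop's front face (row ~125). It is straight and upright, with the blade touching both shoe and stop, and the pot is undisturbed. I hand in.

```bash
python3 -c "
from rig import manip
print(manip.sign_off())"
```

```text
the job is handed in; nothing more can be done
None
```

The red packer is pushed fully home in the slot (drag about 7–9 N) and nipped by the shoe. I tried only red, because the slot measured about 10 mm wide, and left green and blue standing on the mat; the job is handed in, with no verdict returned.

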